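# Park the tiffin tier and the spice tin against the kerb

## Task

Clear the front of the bench: push the covered round tiffin tier and the yellow spice tin along the tiles, without lifting or tipping them, until both stand up against the low white kerb, one on each of the two blue tiles. Each should stand wholly on its tile, the tin with its side flush along the kerb; leave everything else where it is.

Things in the scene. Friction and masses are not known exactly. Their poses are not given: they have to be found in the camera images.
- kerb: fixed straight white kerb, 460 mm long, 35 thick, 30 high. Origin on the bench at the foot of its front face (towards the robot), midway along; x points into the kerb, away from the robot (front face: x = 0), y along it to the robot's left, z up. Two blue floor tiles, 150 mm square, flush with the bench, adjoin the front face, centred at y = +130 and -130 mm
- tile_left (a point): centre of the left blue tile, on the bench, 75 mm in front of the kerb's face; axes as the kerb's. Tile 150 x 150 mm
- tile_right (a point): centre of the right blue tile, likewise
- tier: loose closed round stainless steel tiffin tier with flat lid and no handle: upright-walled, 110 mm diameter, 60 mm high, about 0.2 to 0.45 kg, slides on the bench with dry friction. Origin at the centre of its underside, z up. It may start in front of either tile
- tin: loose closed yellow spice tin, a box 90 mm (its x) by 110 mm (its y) by 45 mm high, dark band, red patch on top, about 0.2 to 0.45 kg, dry friction. Origin at the centre of its underside, z up. It starts before either tile with its x axis within about 25 degrees of the kerb's x; parked, a 110 mm side lies along the kerb
- salt: bystander: loose white salt pot, 44 mm diameter, 45 mm high, standing by the kerb between the two blue tiles. Origin at the centre of its underside
- carrier: bystander: loose three-tier steel tiffin carrier with side clip, 117 mm across, 220 mm high with its handle, far to the right. Origin at the centre of its underside
- jar: bystander: loose empty glass jar with blue cap, 72 mm diameter, 115 mm high, to the left. Origin at the centre of its underside
- cup: bystander: loose blue ceramic cup, 76 mm diameter, 75 mm high, to the right. Origin at the centre of its underside
- spatula: bystander: loose wooden spatula, 260 mm long, lying to the left. Origin on its underside, its x along the handle
- colander: bystander: loose small steel colander, 150 mm across, 60 mm high, to the right beyond the end of the kerb. Origin at the centre of its underside

How it is judged:
At the end, for the whole second after the job is handed in: The tier and the tin stand upright and still on the bench, one on each blue tile: each centred within 20 mm of its tile's centre along the kerb (so wholly on the 150 mm tile), with a gap to the kerb of at most 6 mm, and the tin square to the kerb within 0.10 rad (about 6 degrees) (((y of tier in the frame of tile_left between -0.02 and 0.02 m and x of tier in the frame of kerb above -0.061 m and y of tin in the frame of tile_right between -0.02 and 0.02 m and x of tin in the frame of kerb above -0.051 m) or (y of tier in the frame of tile_right between -0.02 and 0.02 m and x of tier in the frame of kerb above -0.061 m and y of tin in the frame of tile_left between -0.02 and 0.02 m and x of tin in the frame of kerb above -0.051 m)) and angle between the x axis of tin and the x axis of kerb, either way round below 0.1 rad and height (world z) of each of tier, tin below 0.004 m and angle between each of tier, tin's own z axis and vertical below 0.05 rad and linear speed of each of tier, tin below 0.01 m/s); the robot touches nothing.
It fails at once if the tiffin tier is lifted off the bench or tipped (height (world z) of tier above 0.01 m or angle between tier's own z axis and vertical above 0.2 rad).
It fails at once if the spice tin is lifted off the bench or tipped (height (world z) of tin above 0.01 m or angle between tin's own z axis and vertical above 0.2 rad).
It fails at once if another thing on the bench is shifted by more than 20 mm (distance of any of salt, carrier, jar, cup, spatula, colander from where it was at the start of the episode above 0.02 m).
It also fails if it takes over 48 s, if anything falls off the work surface, if the arm or the gripper's body presses on something with over 40 N, if the wrist force passes 120 N, or if a joint passes its speed limit or range.

## Robot

A 7-joint arm with a two-finger parallel gripper is mounted at the origin on the work surface. World frame = base frame: x ahead of the robot, y to its left, z up, the work surface at z = 0. Lengths are in m, angles in rad, forces in N, time in s.
With the tool pointing down it reaches from about 0.35 to 0.9 m from the base axis. Payload 19.9 kg.
Tool frame: the origin (TCP) lies on the centre line of the jaws, within the pads' length; the fingertips stand 22 mm ahead of it and the grasp point (between the pads) lies 3 mm ahead of it; z points along the fingers, y is the line along which they close (so a half turn about z gives the same grasp; the last joint's range is limited). The gripper opens to 85 mm and grips with 20 to 120 N. Pads are 22 mm wide; open, the fingers measure 114 mm over their backs; the gripper's body (76 mm by 85 mm) begins 54 mm behind the grasp point. The pads swing forward as they close: fully open they stand 13 mm farther back than shut.
Start: joints at [-1.155, 0.417, -0.01, 1.614, 0.005, 1.111, -0.053], TCP at [0.276, 0.561, 0.218] pointing down, gripper open.
Joint ranges: [-2.81, 2.81], [-0.39, 2.02], [-1.27, 1.25], [0.06, 2.57], [-1.19, 4.33], [0.19, 2], [-2.82, 2.82]. Speed limits (rad/s): [1.89, 1.89, 2.39, 2.39, 3.01, 3.01, 3.01].

## Interface

Orientations are given as a rotation vector (axis times angle).
In Python, from cell import sense, grab_frame, camera_model, close_job gives the robot as it stands.
- The arm moves only by the tool play_rows, never from a script. Its arguments are lists of equal length, an entry for each row: "delta_pos": the shift along the tool's x, y, z in cm, a list of three; "turn": the turn about the tool's z in rad; "fingers": the opening, from -1 (shut) to 1 (fully open). In form: {"delta_pos": [[dx, dy, dz], ...], "turn": [turn, ...], "fingers": [fingers, ...]}. A call has 1 to 5 rows; each row shifts and turns the commanded pose from where the row before left it, along the tool's axes as they then stand; what a row does not reach is not made up. A row lasts 1/8 s, in which the tool goes at most 62.5 mm and 10.7 degrees, less where a joint would pass 70% of its speed; a pose out of reach is approached as far as the arm can. A call with a gripper value outside its range is refused whole. The fingers move at their own pace and stop on an object; "grip_force" is the grip in N (left out, the last holds). Time passes only in rows, so rows that do not move let the fingers close. It gives the time, the measured TCP pose, the force and the opening at its end, in the units of the state.
- sense(): the state, without advancing time (a new reading comes with each control period).
- grab_frame(name): name is "side" or "top" or "wrist"; returns (picture, depth): 480x640x3 uint8, red, green, blue; 480x640 float32, m along the optical axis (not along the pixel's ray), 0 where there is no reading.
- camera_model(name): a dict with "vertical_fov" (degrees; the focal length in pixels is half the picture's height over the tangent of half this angle, whatever the lens; pixels are square), "cx", "cy" (the principal point, pixels), "eye" and "attitude" of the camera in the world. Camera axes: x right, y down, z forward; pixel columns grow to the right and rows downward; lengths in m; the calibration is good to about 2 mm. A picture is of the moment at which its call begins: read the wrist's pose just before it. camera_model takes no time and is no camera call; for the wrist camera it gives the pose at the moment of the call.
- close_job(): hands the job in, once; it reports no verdict.
The state is a dict: "time_s": time; "joint_positions": joint angles; "dq": joint speeds; "joint_efforts": joint torques, N m; "ee_pos": TCP position; "orientation": TCP orientation; "force": force on the tool from outside, world axes, zero at the start; "ft_torque": the same for the moment, N m; "grip_width": finger opening in m.
Only numpy, scipy, OpenCV 4.12 (cv2) and the standard library are available. Lean on these libraries where they do the work, as an engineer would, in place of code of your own. Each camera call takes 0.05 s, during which the arm holds its last target. There are 200 camera calls.

## Working session

There is one attempt and no reset: what is moved stays moved. The work goes in short steps, Python scripts to look and compute and a tool call to move; the robot and the scene stay as the last step left them, time stands still between calls to the robot, and variables do not carry over. Pictures are saved under pics/ and viewed, on a budget of 10 in all, crops included, one or two more only if the job needs it, and the job is handed in when it is done.

Besides the shell and the picture viewer there is one more tool, called after "Request:" as a command line: name --pt "numbers of a row" for each row, then --argument value for the rest. play_rows: Moves the arm, as the interface text tells. Its arguments: {"type":"object","properties":{"delta_pos":{"type":"array"},"turn":{"type":"array"},"fingers":{"type":"array"},"grip_force":{"type":"number"}},"required":["delta_pos","turn","fingers"]}

```bash
mkdir -p pics; ls
cat > h.py <<'E'
import numpy as np, cv2
from scipy.spatial.transform import Rotation as R
from cell import sense, grab_frame, camera_model, close_job
def save(n,img): cv2.imwrite('pics/'+n+'.png',img[:,:,::-1])
def pose(m):
    A=np.array(m['attitude'],float)
    return A if A.shape==(3,3) else R.from_rotvec(A).as_matrix() if A.size==3 else R.from_quat(A).as_matrix()
def cast(m,uv,z):
    f=240/np.tan(np.radians(m['vertical_fov'])/2)
    uv=np.atleast_2d(np.asarray(uv,float))
    d=np.c_[(uv[:,0]-m['cx'])/f,(uv[:,1]-m['cy'])/f,np.ones(len(uv))]@pose(m).T
    e=np.array(m['eye']); return e+d*((z-e[2])/d[:,2])[:,None]
def cloud(m,dep):
    f=240/np.tan(np.radians(m['vertical_fov'])/2)
    v,u=np.mgrid[:480,:640]
    p=np.stack([(u-m['cx'])/f*dep,(v-m['cy'])/f*dep,dep],-1)
    return p@pose(m).T+np.array(m['eye'])
E
python3 - <<'E'
from h import *
print(sense())
for n in ['top','side']:
    m=camera_model(n); print(n,m)
    p,d=grab_frame(n); save(n,p); np.savez('pics/'+n,p=p,d=d)
E
```

```text
pics
{'time_s': 0.0, 'joint_positions': array([-1.15449087,  0.4179848 , -0.01030995,  1.61417682,  0.00468956,
        1.11072601, -0.05299557]), 'dq': array([-0.00124838,  0.0004817 , -0.0002948 ,  0.00050109, -0.00116957,
       -0.00080372,  0.00096536]), 'joint_efforts': array([-1.33616737e-03, -8.64449787e+01,  6.78201411e-01, -4.34892333e+01,
        1.91192521e-02,  7.41986762e-03, -4.26109682e-05]), 'ee_pos': array([0.27607682, 0.56030148, 0.21785239]), 'orientation': array([-7.12786244e-01, -3.05944892e+00,  1.96934762e-03]), 'force': array([ 0.69252371, -1.04378975,  0.12915256]), 'ft_torque': array([ 0.01707012, -0.03387684,  0.01888611]), 'grip_width': 0.08547130978124293}
top {'vertical_fov': 49.68942381815306, 'cx': 320.2772458929844, 'cy': 247.21354614857313, 'eye': array([ 0.37717931, -0.03720774,  1.41450176]), 'attitude': array([-2.16893944,  2.16079509, -0.08521065])}
side {'vertical_fov': 44.1650098387814, 'cx': 308.5399717805788, 'cy': 237.7446444653794, 'eye': array([ 0.03598777, -1.03514401,  0.91052162]), 'attitude': array([-2.20346041,  0.51783289, -0.24485403])}
```

View pics/top.png

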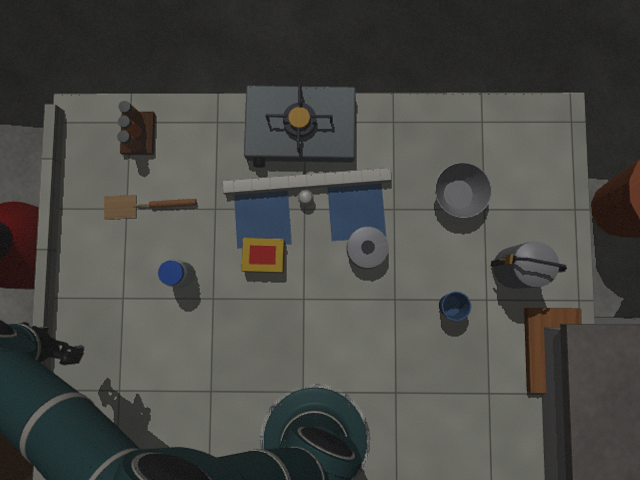

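View pics/side.png

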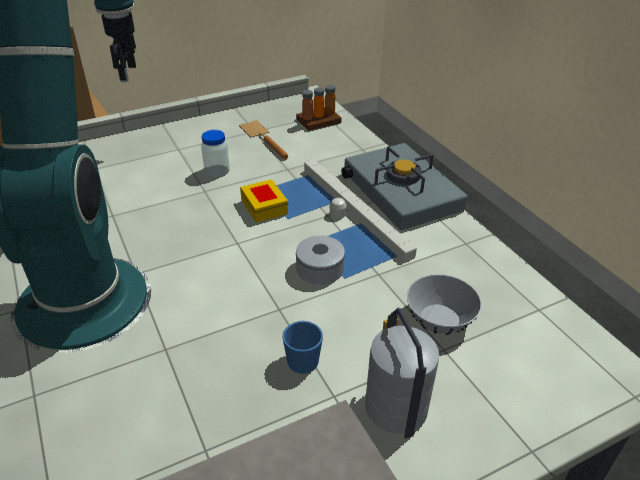

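The top view shows the yellow tin at pixel (263,255), the tier at (368,247), the kerb from (223,187) to (391,176) with both blue tiles below it, and salt at (306,197). In the side view everything stands upright and the jar is left of the tin. Next I'll measure.

```bash
cat > meas.py <<'E'
from h import *
def top(n=None):
    m=camera_model('top')
    p,d=grab_frame('top')
    if n: save(n,p)
    return m,p,d,cloud(m,d),cv2.cvtColor(p,cv2.COLOR_RGB2HSV)
def big(mask):
    n,l,s,c=cv2.connectedComponentsWithStats(mask.astype(np.uint8)); k=1+np.argmax(s[1:,4]); return l==k
def rect(mask,m,z):
    v,u=np.nonzero(big(mask)); P=cast(m,np.c_[u,v],z)[:,:2]
    h=cv2.convexHull((P*1000).astype(np.float32)); return cv2.minAreaRect(h)
E
python3 - <<'E'
from meas import *
m,p,d,c,hsv=top()
H,S,V=[hsv[...,i].astype(int) for i in range(3)]
x,y,z=c[...,0],c[...,1],c[...,2]
v,u=np.mgrid[:480,:640]
print('z bench',np.median(z[300:330,300:400]))
box=(v>160)&(v<290)&(u>215)&(u<400)
yel=box&(H>18)&(H<35)&(S>120)
red=box&((H<8)|(H>172))&(S>120)
print('yellow', rect((yel|red)&(z>.035),m,.045), 'red',rect(red,m,.045))
kb=box&(z>.02)&(z<.04)&(v<205)&(V>100)&(S<60)
print('kerb',rect(kb,m,.03))
blue=box&(H>100)&(H<125)&(S>100)
n,l,s,cc=cv2.connectedComponentsWithStats(blue.astype(np.uint8))
for k in range(1,n):
    if s[k,4]>300: print('blue',s[k],rect(l==k,m,0))
t=box&(z>.052)&(z<.07)&(u>330)
P=(c[big(t)][:,:2]*1000).astype(np.float32); print('tier',cv2.minEnclosingCircle(P),P.mean(0),np.median(c[big(t)][:,2]))
s_=box&(z>.038)&(z<.055)&(u>295)&(u<318)&(v<215); P=(c[big(s_)][:,:2]*1000).astype(np.float32);print('salt',cv2.minEnclosingCircle(P))
for nm,(uu,vv) in dict(jar=(172,272),cup=(455,306),col=(463,192)).items(): print(nm,c[vv,uu])
E
```

```text
z bench 0.0006217622891906416
yellow ((486.98907470703125, 139.18325805664062), (109.29863739013672, 88.66690826416016), 88.48307800292969) red ((487.8659362792969, 140.2650146484375), (45.308292388916016, 68.88957214355469), 0.16897235810756683)
kerb ((693.015625, 24.1676025390625), (32.488502502441406, 457.4762878417969), 4.596812725067139)
blue [ 329  187   56   53 2214] ((608.3599243164062, -112.06258392333984), (140.75987243652344, 146.35482788085938), 4.586735725402832)
blue [ 235  195   56   53 2154] ((584.5777587890625, 146.56134033203125), (134.04559326171875, 147.15756225585938), 4.669497966766357)
tier ((506.9781188964844, -139.18450927734375), 55.03569793701172) [ 507.01526 -138.79326] 0.05830352915926462
salt ((641.8163452148438, 25.561431884765625), 19.64665412902832)
jar [0.43726933 0.35793699 0.11417277]
cup [ 0.35367446 -0.37748882  0.00346309]
col [ 0.66536876 -0.4055767   0.00374983]
```

Request:
play_rows --pt "0 0 0" --pt "0 0 0" --pt "0 0 0" --pt "-2 -5 0" --pt "-2 -5 0" --turn '[-0.18,-0.18,-0.18,0,0]' --fingers '[0.4,0.4,0.4,0.4,0.4]' --grip_force 40

```text
time_s: 0.78
ee_pos: [0.3246, 0.4629, 0.218]
orientation: [0.13, -3.138, 0.001]
force: [1.1, 0.5, -0.2]
grip_width: 0.0597
```

Request:
play_rows --pt "-2 -5 0" --pt "-2 -5 0" --pt "-1 -5 0" --pt "0 -5 0" --pt "0 -5 0" --turn '[0,0,0,0,0]' --fingers '[0.4,0.4,0.4,0.4,0.4]'

```text
time_s: 1.4
ee_pos: [0.3946, 0.2175, 0.2184]
orientation: [0.129, -3.139, 0.0]
force: [1.0, -0.2, 0.5]
grip_width: 0.0596
```

Request:
play_rows --pt "0 -5 0" --pt "0 -3 0" --pt "0 0 0" --pt "0 0 0" --turn '[0,0,0,0]' --fingers '[0.4,0.4,0.4,0.4]'

```text
time_s: 1.9
ee_pos: [0.4012, 0.1401, 0.2185]
orientation: [-0.13, 3.139, 0.0]
force: [-0.5, 0.5, 0.8]
grip_width: 0.0595
```

```bash
cat > kf.py <<'E'
from h import *
th=np.radians(4.6); E=np.array([[np.cos(th),np.sin(th)],[-np.sin(th),np.cos(th)]]); O=np.array([.6756,.0228])
def k(p): return np.round(E@(np.array(p[:2])-O)*1000,1)
if __name__=='__main__':
    s=sense(); M=R.from_rotvec(s['orientation']).as_matrix()
    print(s['time_s'],'kerb xy',k(s['ee_pos']),'z',s['ee_pos'][2],'tooly deg from kerb y',np.degrees(np.arctan2(M[1,1],M[0,1]))-94.6,'tilt',M[:,2],'w',s['grip_width'],s['force'],s['joint_positions'])
E
python3 kf.py
```

```text
1.9 kerb xy [-264.2  138.9] z 0.21851687918415325 tooly deg from kerb y 0.13587585006104064 tilt [ 1.66239379e-05  9.01278196e-05 -9.99999996e-01] w 0.05952121401419235 [-0.45346253  0.50714097  0.75083801] [-0.52591478  0.05052249  0.12162519  2.08479477 -0.00734113  1.00660941
  1.25293494]
```

Request:
play_rows --pt "0 -0.8 5" --pt "0 0 5" --pt "0 0 5" --pt "0 0 3.8" --pt "0 0 0" --turn '[0,0,0,0,0]' --fingers '[0.4,0.4,0.4,0.4,0.4]'

```text
time_s: 2.52
ee_pos: [0.4002, 0.1317, 0.0287]
orientation: [0.131, -3.134, 0.003]
force: [0.6, -0.5, -0.4]
grip_width: 0.0598
```

```bash
python3 kf.py; python3 -c "
from h import *
p,d=grab_frame('side');save('s2',cv2.resize(p[100:320,150:450],None,fx=2,fy=2))"
```

```text
2.525 kerb xy [-265.8  130.6] z 0.028679461026162895 tooly deg from kerb y 0.18780275216867892 tilt [-0.00463923 -0.0019531  -0.99998733] w 0.05977129794198074 [ 0.6155386  -0.52333017 -0.42800146] [-0.4862641   0.38039484  0.10897653  2.23892677 -0.07972773  0.53074286
  1.33833348]
```

View pics/s2.png

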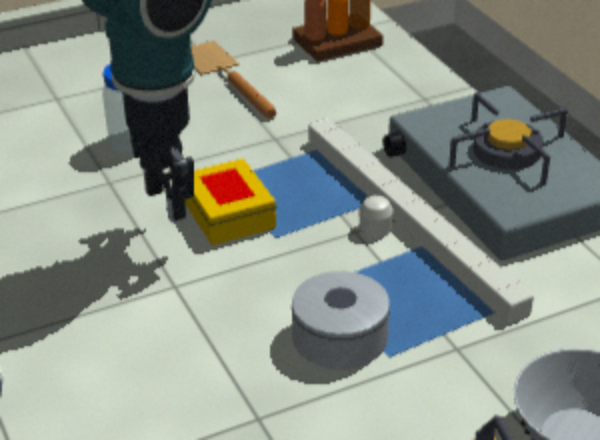

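Fingers stand clear behind the tin, spread across its rear face. I'll start pushing.

Request:
play_rows --pt "-1 0 0" --pt "-1 0 0" --pt "-1 0 0" --pt "-1 0 0" --pt "-1 0 0" --turn '[0,0,0,0,0]' --fingers '[0.4,0.4,0.4,0.4,0.4]'

```text
time_s: 3.2
ee_pos: [0.4525, 0.1356, 0.0306]
orientation: [-0.129, 3.139, -0.0]
force: [-0.0, 0.1, 0.4]
grip_width: 0.0601
```

Request:
play_rows --pt "-1 0 0" --pt "-1 0 0" --pt "-1 0 0" --pt "-1 0 0" --pt "-1 0 0" --turn '[0,0,0,0,0]' --fingers '[0.4,0.4,0.4,0.4,0.4]'

```text
time_s: 3.82
ee_pos: [0.5022, 0.1398, 0.0305]
orientation: [0.129, -3.139, 0.0]
force: [-0.1, -1.1, -0.1]
grip_width: 0.0598
```

Request:
play_rows --pt "-1 0 0" --pt "-1 0 0" --pt "-1 0 0" --pt "-0.5 0 0" --pt "0 0 0" --turn '[0,0,0,0,0]' --fingers '[0.4,0.4,0.4,0.4,0.4]'

```text
time_s: 4.45
ee_pos: [0.5366, 0.1425, 0.0304]
orientation: [0.129, -3.139, 0.0]
force: [-0.4, -0.1, -0.0]
grip_width: 0.0595
```

```bash
cat > tin.py <<'E'
from meas import *; from kf import k
m,p,d,c,hsv=top()
H,S,V=[hsv[...,i].astype(int) for i in range(3)]
v,u=np.mgrid[:480,:640]; box=(v>160)&(v<290)&(u>215)&(u<400)
yel=box&(H>18)&(H<35)&(S>120); red=box&((H<8)|(H>172))&(S>120)
for n,M in (('yellow',(yel|red)&(c[...,2]>.035)),('red',red)):
    r=rect(M,m,.045); print(n,r,'kerb',k(np.array(r[0])/1000))
t=box&(c[...,2]>.052)&(c[...,2]<.064)&(u>330)&(S<60)
P=(c[big(t)][:,:2]*1000).astype(np.float32); q,rr=cv2.minEnclosingCircle(P); print('tier',k(np.array(q)/1000),rr)
save(__import__('sys').argv[1],cv2.resize(p[140:300,200:420],None,fx=3,fy=3))
E
python3 kf.py; python3 tin.py t2
```

```text
4.45 kerb xy [-129.   130.5] z 0.030425792404269347 tooly deg from kerb y 0.10255941092312071 tilt [-2.80382831e-05 -1.13614439e-04 -9.99999993e-01] w 0.059452684683502816 [-0.41123819 -0.11639455 -0.04943935] [-0.40434919  0.54907487  0.11225489  1.92323222 -0.09361561  0.67429284
  1.41760066]
yellow ((485.44610595703125, 99.035888671875), (87.95561981201172, 29.254175186157227), 0.6515396237373352) kerb [-183.4   91.2]
red ((481.3004455566406, 109.6067886352539), (31.956336975097656, 7.980310440063477), 0.7357381582260132) kerb [-186.7  102.1]
tier [-181.1 -147.5] 54.82693862915039
```

View pics/t2.png

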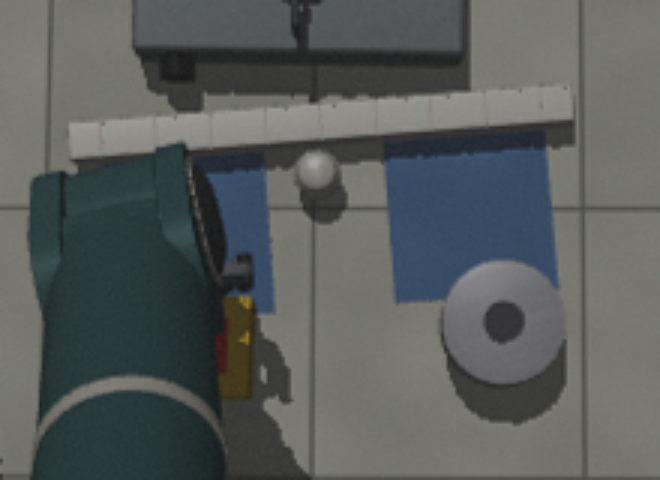

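```bash
python3 -c "
from h import *
p,d=grab_frame('side');save('s3',cv2.resize(p[100:320,150:450],None,fx=2,fy=2))"
```

```text
(no output)
```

View pics/s3.png

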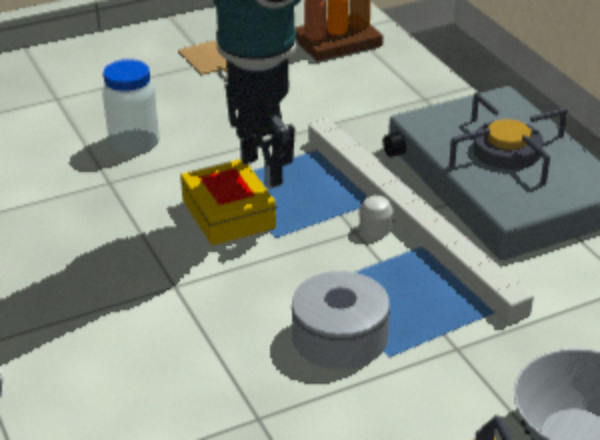

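The side view shows the fingers passed over the tin, which is unmoved. The tips, near crop (275,183), are higher than ee_pos implies. I'll check the true tip height from depth.

Run:
```python
from h import *; from kf import k
m=camera_model('side'); p,d=grab_frame('side'); c=cloud(m,d); s=sense(); print(s['ee_pos'],s['joint_positions'])
x,y,z=c[...,0],c[...,1],c[...,2]
dark=(p.max(2)<70)&(d>0)
print('bench z',np.median(z[200:215,215:230]))
print('tin top z', np.percentile(z[185:200,255:265],[5,50,95]))
b=dark&(x>.4)&(x<.62)&(y>.05)&(y<.22)&(z>.02)&(z<.16)
b[:, :260]=False
P=c[b]; 
for zz in np.arange(.02,.16,.01):
    q=P[(P[:,2]>=zz)&(P[:,2]<zz+.01)]
    if len(q)>2: print(round(zz,2),len(q),q.mean(0).round(3),[k(a) for a in (q.min(0),q.max(0))])
m=camera_model('wrist'); print('wrist',m['eye'],m['attitude'])
p,d=grab_frame('wrist'); c=cloud(m,d); print('wrist depth: bench z',np.percentile(c[...,2][d>0],[1,10,50,90,99]), d[d>0].min())
save('w1',p)
```

```text
[0.53610289 0.14254107 0.03045436] [-0.40457318  0.54851237  0.11219476  1.92418576 -0.09360359  0.67417275
  1.41755153]
bench z -0.0007494958759117765
tin top z [0.04251151 0.04511929 0.0480442 ]
0.03 11 [0.485 0.084 0.033] [array([-216.,   75.]), array([-143. ,   76.4])]
0.04 10 [0.535 0.16  0.048] [array([-141.8,   94.3]), array([-117.,  169.])]
0.05 33 [0.536 0.148 0.056] [array([-146.4,   83.9]), array([-116.6,  163.6])]
0.06 43 [0.537 0.14  0.065] [array([-146.3,   83.5]), array([-116. ,  163.6])]
0.07 47 [0.535 0.139 0.075] [array([-145.7,   83.2]), array([-116.1,  165.2])]
0.08 32 [0.533 0.152 0.085] [array([-148.3,   82.6]), array([-119.6,  167. ])]
0.09 55 [0.531 0.136 0.096] [array([-150.7,   66.8]), array([-110.2,  176.9])]
0.1 67 [0.533 0.114 0.104] [array([-154.1,   65.4]), array([-108.9,  183.3])]
0.11 94 [0.53  0.123 0.115] [array([-153.8,   64.9]), array([-107.1,  186.8])]
0.12 99 [0.53  0.123 0.125] [array([-154.9,   62.1]), array([-107.7,  186.6])]
0.13 87 [0.53  0.118 0.135] [array([-154.5,   61.7]), array([-107. ,  194.8])]
0.14 116 [0.528 0.114 0.145] [array([-156.7,   58.4]), array([-107.6,  191.8])]
0.15 64 [0.533 0.106 0.154] [array([-153.1,   58.5]), array([-111.7,  185.6])]
wrist [0.46044246 0.13724117 0.18523424] [1.97869916 2.15096818 0.32261937]
wrist depth: bench z [-0.00189861 -0.00108382  0.00057424  0.10473879  0.12718239] 0.06632169
```

View pics/w1.png

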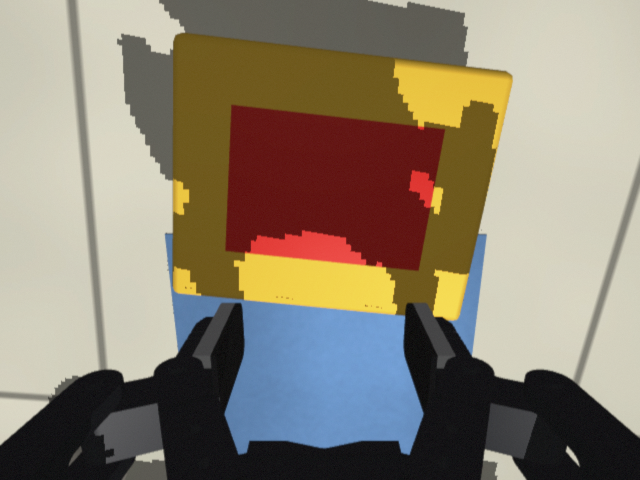

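The wrist and side pictures agree. The tin is untouched beneath the wrist camera, and the finger tips are really at about z = 0.045 m. That is roughly 35 mm higher than the reported TCP z implies, so the z reading is biased. xy agrees to a few mm. I'll rise, back off and come down lower, using the cameras for height.

Request:
play_rows --pt "0 0 -3" --pt "4 0 0" --pt "5 0 0" --pt "5 0 0" --pt "0 0 0" --turn '[0,0,0,0,0]' --fingers '[0.4,0.4,0.4,0.4,0.4]'

```text
time_s: 5.28
ee_pos: [0.3937, 0.1307, 0.0605]
orientation: [0.131, -3.137, 0.0]
force: [0.3, -0.0, 0.3]
grip_width: 0.0599
```

Request:
play_rows --pt "0 0 3" --pt "0 0 1" --pt "0 0 1" --pt "0 0 0.6" --pt "0 0 0" --turn '[0,0,0,0,0]' --fingers '[0.4,0.4,0.4,0.4,0.4]'

```text
time_s: 5.9
ee_pos: [0.3969, 0.131, 0.0044]
orientation: [0.129, -3.139, 0.0]
force: [-0.3, -0.0, -0.1]
grip_width: 0.0595
```

```bash
python3 kf.py
cat > tip.py <<'E'
from h import *; from kf import k
import sys
m=camera_model('side'); p,d=grab_frame('side'); c=cloud(m,d); e=sense()['ee_pos']
x,y,z=c[...,0],c[...,1],c[...,2]
b=(p.max(2)<70)&(d>0)&(abs(x-e[0])<.03)&(abs(y-e[1])<.06)&(z>.008)&(z<.1)
P=c[b]
for zz in np.arange(.005,.1,.01):
    q=P[(P[:,2]>=zz)&(P[:,2]<zz+.01)]
    if len(q)>2: print(round(zz,3),len(q),[k(a) for a in (q.min(0),q.max(0))])
E
python3 tip.py
```

```text
5.9 kerb xy [-269.1  130.2] z 0.004383726110514338 tooly deg from kerb y 0.10386962623444163 tilt [-3.29537156e-04 -2.70858960e-04 -9.99999909e-01] w 0.059536992258913915 [-0.28334201 -0.01739597 -0.13662281] [-0.4765936   0.42919449  0.09635407  2.25594882 -0.08997633  0.46022488
  1.34463621]
0.015 8 [array([-277.7,   94. ]), array([-251.2,  165.4])]
0.025 43 [array([-285.2,   87. ]), array([-251.1,  162.4])]
0.035 44 [array([-286.6,   83.2]), array([-256.5,  164.2])]
0.045 42 [array([-287.2,   82.3]), array([-256.2,  163.7])]
0.055 23 [array([-286.4,   84.7]), array([-257.1,  163.9])]
0.065 42 [array([-290.5,   72.3]), array([-249.1,  182.7])]
0.075 43 [array([-290.3,   73.1]), array([-247.3,  184.6])]
0.085 58 [array([-294. ,   72.4]), array([-249.4,  188.6])]
0.095 25 [array([-290.6,   97.2]), array([-262.2,  189.1])]
```

Request:
play_rows --pt "-1 0.2 0.5" --pt "-1 0.2 0" --pt "-1 0 0" --pt "-1 0 0" --pt "-1 0 0" --turn '[0,0,0,0,0]' --fingers '[0.4,0.4,0.4,0.4,0.4]'

```text
time_s: 6.58
ee_pos: [0.4469, 0.139, -0.0006]
orientation: [0.129, -3.138, 0.0]
force: [-1.8, 0.1, 1.1]
grip_width: 0.0601
```

Request:
play_rows --pt "-1 0 0" --pt "-1 0 0" --pt "-1 0 0" --pt "-1 0 0" --pt "-1 0 0" --turn '[0,0,0,0,0]' --fingers '[0.4,0.4,0.4,0.4,0.4]'

```text
time_s: 7.2
ee_pos: [0.4969, 0.1433, -0.0005]
orientation: [0.129, -3.139, 0.0]
force: [-1.8, 0.1, -1.5]
grip_width: 0.0595
```

```bash
python3 kf.py
python3 - <<'E'
from meas import *; from kf import k
m=camera_model('side'); p,d=grab_frame('side'); c=cloud(m,d); h=cv2.cvtColor(p,cv2.COLOR_RGB2HSV).astype(int)
z=c[...,2]; a=(h[...,1]>120)&((h[...,0]<35)&(h[...,0]>18)|(h[...,0]<8)|(h[...,0]>172))&(c[...,0]>.4)&(c[...,0]<.72)&(c[...,1]>.05)&(c[...,1]<.25)
r=rect(a&(z>.040),m,.045); print('tin side',r,k(np.array(r[0])/1000))
E
```

```text
7.2 kerb xy [-168.5  134.4] z -0.0005444003788687632 tooly deg from kerb y 0.10904885862365177 tilt [-7.38639752e-05 -1.45829571e-04 -9.99999987e-01] w 0.05948814765173433 [-1.75921744  0.07354885 -1.53635395] [-0.41904528  0.55512858  0.09622972  2.02343832 -0.09417802  0.56722946
  1.39529152]
tin side ((551.4090576171875, 142.91891479492188), (87.91748046875, 116.0091552734375), 3.0850579738616943) [-114.2  129.7]
```

The tin is now sliding, centred at kerb y = 130, at about 1.8 N.

Request:
play_rows --pt "-1 0 0" --pt "-1 0 0" --pt "-1 0 0" --pt "-1 0 0" --pt "-1 0 0" --turn '[0,0,0,0,0]' --fingers '[0.4,0.4,0.4,0.4,0.4]'

```text
time_s: 7.88
ee_pos: [0.5467, 0.1474, -0.0005]
orientation: [0.129, -3.139, 0.0]
force: [-1.8, -0.3, 1.9]
grip_width: 0.0601
```

Request:
play_rows --pt "-0.5 0 0" --pt "-0.5 0 0" --pt "-0.4 0 0" --pt "-0.3 0 0" --pt "0 0 0" --turn '[0,0,0,0,0]' --fingers '[0.4,0.4,0.4,0.4,0.4]'

```text
time_s: 8.5
ee_pos: [0.5631, 0.1488, -0.0006]
orientation: [-0.129, 3.139, -0.0]
force: [-1.6, 0.1, -1.1]
grip_width: 0.06
```

Request:
play_rows --pt "-0.2 0 0" --pt "0 0 0" --turn '[0,0]' --fingers '[0.4,0.4]'

```text
time_s: 8.75
ee_pos: [0.5631, 0.1488, -0.0008]
orientation: [0.129, -3.135, 0.001]
force: [-16.0, -1.5, 9.1]
grip_width: 0.0598
```

16 N, so the tin has seated against the kerb. I'll back off, rise and look, moving towards the tier.

Request:
play_rows --pt "1 0 0" --pt "4 0 0" --pt "5 0 0" --pt "0 0 -6" --pt "0 0 -6" --turn '[0,0,0,0,0]' --fingers '[0.4,0.4,0.4,0.4,0.4]'

```text
time_s: 9.38
ee_pos: [0.4647, 0.1406, 0.121]
orientation: [0.13, -3.139, 0.0]
force: [1.5, 0.1, 0.5]
grip_width: 0.0597
```

Request:
play_rows --pt "2 -5 0" --pt "2 -5 0" --pt "2 -5 0" --pt "0 -5 0" --pt "0 0 0" --turn '[0,0,0,0,0]' --fingers '[0.4,0.4,0.4,0.4,0.4]'

```text
time_s: 10.0
ee_pos: [0.422, -0.0666, 0.1199]
orientation: [-0.121, 3.137, -0.001]
force: [-0.7, 1.3, -0.5]
grip_width: 0.0599
```

```bash
python3 kf.py; python3 tin.py t3
```

```text
10.0 kerb xy [-259.9  -68.8] z 0.1199248124016529 tooly deg from kerb y -0.178686621435034 tilt [ 1.79482005e-03 -8.48187067e-04 -9.99998030e-01] w 0.05987765127676658 [-0.66469801  1.26660158 -0.51102156] [-0.15012697  0.20596972  0.25916102  2.18387245 -0.07535475  0.75798827
  1.80643007]
yellow ((617.5576782226562, 154.6156005859375), (91.17388916015625, 109.20050048828125), 4.6741719245910645) kerb [-47.3 136. ]
red ((619.83251953125, 155.7099609375), (47.4733772277832, 68.20988464355469), 5.356315612792969) kerb [-44.9 137. ]
tier [-180.2 -147.9] 54.37709045410156
```

The tin reads flush: kerb x ≈ -45 to -47, y ≈ 136, angle 4.7° against the kerb's 4.6°. Now the tier: I'll go behind it, then push with a slight slant to bring it from y = -148 to -130.

Request:
play_rows --pt "1 -4 0" --pt "0.5 -4 0" --pt "0 0 0" --pt "0 0 5" --pt "0 0 5" --turn '[0,0,0,0,0]' --fingers '[0.4,0.4,0.4,0.4,0.4]'

```text
time_s: 10.68
ee_pos: [0.4145, -0.1428, 0.0187]
orientation: [-0.132, 3.136, -0.0]
force: [2.1, 0.6, -0.9]
grip_width: 0.0598
```

Request:
play_rows --pt "0 0 1.2" --pt "0 0 0" --turn '[0,0]' --fingers '[0.4,0.4]'

```text
time_s: 10.92
ee_pos: [0.4138, -0.1438, 0.0079]
orientation: [0.13, -3.138, -0.001]
force: [-0.0, -0.3, 1.2]
grip_width: 0.0599
```

```bash
python3 kf.py; python3 tip.py
```

```text
10.925 kerb xy [-274.4 -145.1] z 0.007875182139368067 tooly deg from kerb y 0.15906389873484272 tilt [-6.37570420e-04  3.04120911e-04 -9.99999751e-01] w 0.05993363585747974 [-0.00307332 -0.32581784  1.18737238] [ 0.05589902  0.45446138  0.24244937  2.21291152 -0.22315079  0.49697024
  2.12538334]
0.025 31 [array([-289.8, -188.5]), array([-261.9, -113.7])]
0.035 51 [array([-292.1, -191.3]), array([-262.5, -112.8])]
0.045 56 [array([-292. , -191.1]), array([-262.3, -114.6])]
0.055 39 [array([-290.6, -191.3]), array([-267.5, -109.1])]
0.065 52 [array([-296.2, -203.7]), array([-253.1,  -90.9])]
0.075 62 [array([-298.1, -203.5]), array([-254.1,  -88.6])]
0.085 61 [array([-297.8, -201. ]), array([-256.9,  -88.2])]
0.095 34 [array([-297.4, -200.7]), array([-272.5,  -86.6])]
```

Request:
play_rows --pt "-1 0 0" --pt "-1 0 0" --pt "-1 0 0" --pt "-1 0 0" --pt "-1 0.2 0" --turn '[0,0,0,0,0]' --fingers '[0.4,0.4,0.4,0.4,0.4]'

```text
time_s: 11.6
ee_pos: [0.4636, -0.1385, 0.0075]
orientation: [0.128, -3.138, 0.0]
force: [-2.5, -0.0, 2.1]
grip_width: 0.0599
```

Request:
play_rows --pt "-1 0.2 0" --pt "-1 0.2 0" --pt "-1 0.2 0" --pt "-1 0.2 0" --pt "-1 0.2 0" --turn '[0,0,0,0,0]' --fingers '[0.4,0.4,0.4,0.4,0.4]'

```text
time_s: 12.22
ee_pos: [0.5129, -0.1241, 0.0075]
orientation: [0.129, -3.139, 0.0]
force: [-1.8, -0.1, -0.2]
grip_width: 0.0601
```

```bash
python3 kf.py; python3 tin.py t4
```

```text
12.225 kerb xy [-174.  -133.4] z 0.007460598325005965 tooly deg from kerb y 0.11262747629790226 tilt [-1.34433189e-04 -5.43861405e-05 -9.99999989e-01] w 0.060149155118646006 [-1.75969146 -0.06815163 -0.23483733] [-0.0180005   0.56436459  0.2436254   2.00037915 -0.22945583  0.60277411
  2.03215531]
yellow ((618.0693969726562, 154.6441650390625), (90.86034393310547, 109.3858642578125), 3.5194954872131348) kerb [-46.8 136. ]
red ((619.568115234375, 155.93453979492188), (47.708614349365234, 68.06150817871094), 4.5521321296691895) kerb [-45.2 137.2]
tier [-95.8 -91.1] 23.099014282226562
```

Request:
play_rows --pt "-1 0.2 0" --pt "-1 0.2 0" --pt "-1 0.2 0" --pt "-1 0.1 0" --pt "-0.5 0 0" --turn '[0,0,0,0,0]' --fingers '[0.4,0.4,0.4,0.4,0.4]'

```text
time_s: 12.9
ee_pos: [0.5572, -0.1134, 0.0075]
orientation: [-0.13, 3.139, -0.0]
force: [-1.5, -0.4, 0.9]
grip_width: 0.0599
```

```bash
python3 kf.py
cat > tier.py <<'E'
from meas import *; from kf import k
m=camera_model('side'); p,d=grab_frame('side'); c=cloud(m,d); S=cv2.cvtColor(p,cv2.COLOR_RGB2HSV)[...,1]
a=(S<60)&(p.max(2)>60)&(c[...,0]>.45)&(c[...,0]<.70)&(c[...,1]>-.2)&(c[...,1]<-.03)&(c[...,2]>.055)&(c[...,2]<.066)
P=(c[big(a)][:,:2]*1000).astype(np.float32); q,r=cv2.minEnclosingCircle(P); print('tier side',k(np.array(q)/1000),r,len(P))
save('s5',cv2.resize(p[100:320,150:450],None,fx=2,fy=2))
E
python3 tier.py
```

```text
12.9 kerb xy [-128.9 -126.3] z 0.007456205959446738 tooly deg from kerb y 0.13160886781740544 tilt [ 1.10929904e-04 -4.08173266e-05 -9.99999993e-01] w 0.05991814539888193 [-1.48919547 -0.36151489  0.91311697] [-0.0440931   0.61611138  0.24429626  1.89829603 -0.2317046   0.65424376
  1.99505075]
tier side [ -71.5 -132.5] 56.665523529052734 452
```

Tier at kerb (-72,-132), with about 16 mm to go.

Request:
play_rows --pt "-0.5 0 0" --pt "-0.5 0 0" --pt "-0.3 0 0" --pt "-0.2 0 0" --pt "0 0 0" --turn '[0,0,0,0,0]' --fingers '[0.4,0.4,0.4,0.4,0.4]'

```text
time_s: 13.58
ee_pos: [0.5717, -0.1124, 0.0076]
orientation: [-0.129, 3.139, -0.0]
force: [0.2, 0.3, 0.1]
grip_width: 0.0597
```

Request:
play_rows --pt "-0.2 0 0" --pt "0 0 0" --turn '[0,0]' --fingers '[0.4,0.4]'

```text
time_s: 13.82
ee_pos: [0.5736, -0.1122, 0.0075]
orientation: [-0.129, 3.139, -0.0]
force: [-0.8, 0.1, 0.3]
grip_width: 0.0597
```

Request:
play_rows --pt "-0.2 0 0" --pt "0 0 0" --turn '[0,0]' --fingers '[0.4,0.4]'

```text
time_s: 14.08
ee_pos: [0.5742, -0.1122, 0.0073]
orientation: [0.128, -3.136, -0.0]
force: [-9.3, 0.2, 5.8]
grip_width: 0.0596
```

```bash
python3 tier.py; python3 kf.py
```

```text
tier side [ -49.8 -132.1] 54.465843200683594 419
14.125 kerb xy [-111.9 -126.5] z 0.007322604172793359 tooly deg from kerb y 0.08484828335761563 tilt [-2.46983880e-03  2.02361952e-04 -9.99996929e-01] w 0.05972851736982185 [-9.71572425 -0.37237012  6.10997555] [-0.04794438  0.63872674  0.24518083  1.85409527 -0.23223966  0.67899663
  1.98524107]
```

The tier is seated: 9.7 N, and it stopped at the predicted place. I'll back off and look.

Request:
play_rows --pt "1 0 0" --pt "4 0 0" --pt "5 0 0" --pt "0 0 -6" --pt "0 0 -6" --turn '[0,0,0,0,0]' --fingers '[0.4,0.4,0.4,0.4,0.4]'

```text
time_s: 14.75
ee_pos: [0.4748, -0.1204, 0.129]
orientation: [0.128, -3.138, -0.0]
force: [1.9, -0.4, -0.2]
grip_width: 0.0598
```

Request:
play_rows --pt "3 5 0" --pt "3 5 0" --pt "0 5 0" --pt "0 0 0" --pt "0 0 0" --turn '[0,0,0,0,0]' --fingers '[0.4,0.4,0.4,0.4,0.4]'

```text
time_s: 15.38
ee_pos: [0.4037, 0.0239, 0.1276]
orientation: [-0.129, 3.138, -0.0]
force: [0.1, -0.0, -0.2]
grip_width: 0.0597
```

```bash
python3 tin.py t5
python3 - <<'E'
from h import *
a=np.load('pics/top.npz')['p'].astype(int); p,d=grab_frame('top'); save('final',p)
m=camera_model('top'); f=cloud(m,d)
s=(f[...,2]>.038)&(f[...,2]<.055); s[:, :295]=0; s[:,318:]=0; s[215:]=0; s[:185]=0
print('salt',cv2.minEnclosingCircle((f[s][:,:2]*1000).astype(np.float32)))
E
```

```text
yellow ((617.6600341796875, 154.5475616455078), (91.15438079833984, 109.39899444580078), 4.3972015380859375) kerb [-47.2 136. ]
red ((619.8224487304688, 155.817626953125), (47.4733772277832, 67.99363708496094), 5.356315612792969) kerb [-44.9 137.1]
tier [ -56.9 -127.8] 54.9127311706543
salt ((648.7230834960938, 37.13676071166992), 28.725399017333984)
```

View pics/final.png

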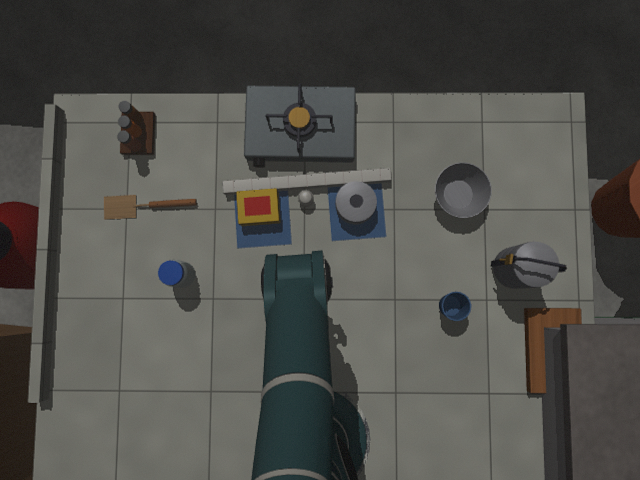

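```bash
python3 -c "
from cell import *
close_job()"
```

```text
the job is handed in; nothing more can be done
```

The tin now stands against the kerb on the left blue tile and the tier against it on the right one. I handed the job in at about 15.5 s of the 48 s; close_job reports no verdict.

**How it went:** I pushed each with the fingers about 60 mm apart: the tin straight, the tier on a slight slant to centre it. Both pushes ended on the kerb with a clear force rise, 16 N for the tin and 10 N for the tier.

**Last checks, top camera, measured from the kerb:**

| | x (limit) | off tile centre along kerb (limit 20 mm) | other |
|---|---|---|---|
| Tin | -45 to -47 mm (-51 mm) | 6–7 mm | 4.4° to 5.4° by outline and patch, against the kerb's 4.6° |
| Tier | -57 mm (-61 mm) | 2 mm | in place after the arm withdrew |

In the last picture the bystanders look to be where they were at the start, and the arm is clear of everything.

**What failed or disagreed:**
- **First push missed:** the fingers passed over the tin without touching it. The cameras put the finger tips about 35 mm higher than the reported TCP z and tip length imply. I set the height from the cameras after that.
- **Finger centre:** along the kerb it read about 5 mm off the reported y in the side view. I allowed for this in the tier push.
- **Side view of the tier:** it gave x = -50 mm at the kerb, which is physically impossible, so I relied on the top view and the contact force.
- **Last salt measurement:** it picked up kerb pixels and is unusable. Its pixel position in the final picture matches the start.

I viewed 7 pictures.

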